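# Hang the dip basket in the tank and slide it home against the keeper's stop screw

## Robot

A 6-joint arm with a two-finger parallel gripper is mounted at the origin on the work surface; the furniture and walls round the work are solid. World frame = base frame: x ahead of the robot, y to its left, z up, the work surface at z = 0. Lengths are in m, angles in rad, forces in N, time in s.
With the tool pointing down it reaches from about 0.375 to 0.975 m from the base axis. Payload 3.8 kg.
Tool frame: the origin (TCP) lies at the very end of the fingers, on their centre line; the grasp point (between the pads) lies r.grip_depth behind it (r.grip_depth is the distance from the TCP to the grasp point, in m); z points along the fingers, x is the direction in which the jaws open and shut, and the axes are right-handed (so a half turn about z gives the same grasp; the last joint's range is limited). The gripper opens to 85 mm and grips with 20 to 120 N. Pads are 22 mm wide; open, the fingers measure 114 mm over their backs; the gripper's body (76 mm by 85 mm) begins 54 mm behind the grasp point. The pads swing forward as they close: fully open they stand 13 mm farther back than shut.
Start: joints at [-1.349, 0.264, 1.604, -0, 1.274, -0.037], TCP at [0.173, -0.653, 0.231] pointing down, gripper open.
Joint ranges: [-2.63, 2.63], [-0.94, 2.18], [0.31, 2.57], [-1.31, 4.45], [0, 2.66], [-2.55, 2.55]. Speed limits (rad/s): [2.57, 2.57, 3.14, 3.14, 3.14, 3.14].

## Interface

Orientations are given as [roll, pitch, yaw] about the fixed x, y, z axes, in that order (R = Rz(yaw) Ry(pitch) Rx(roll)).
In Python, from bench import r gives the robot as it stands.
- The arm moves only by the tool step_arm, never from a script. Its argument "commands" is a list that holds one entry, the list of rows, each a list of 7 numbers: the shift along the tool's x, y, z in mm, then the turn, a rotation vector about the tool's x, y, z in rad, then the gripper's target within -1 to 1 (shut at 1, half-way at 0, fully open at -1). In form: [[[tx, ty, tz, wx, wy, wz, claw], ...]]. A call has exactly 5 rows; each row shifts and turns the commanded pose from where the row before left it, along the tool's axes as they then stand; what a row does not reach is not made up. A row lasts 1/12 s, in which the tool goes at most 41.7 mm and 7.16 degrees, less where a joint would pass 70% of its speed; a pose out of reach is approached as far as the arm can. A call is refused whole if a number of a shift passes 41.7 or a number of a turn 0.125, either way. A call with a gripper value outside its range is refused whole. The fingers move at their own pace and stop on an object; "grip_force" is the grip in N (left out, the last holds). Time passes only in rows, so rows that do not move let the fingers close, or fill a call up. It gives the time, the measured TCP pose, the force and the opening at its end, in the units of the state.
- r.get_state(): the state, without advancing time (a new reading comes with each control period).
- r.camera(name): name is "side" or "top"; returns the picture (384x512x3 uint8, red, green, blue); there is no depth.
- r.calibration(name): a dict with "K" (3x3 intrinsics, pixels), "world_from_camera" (4x4, takes a point from camera to world coordinates). Camera axes: x right, y down, z forward; pixel columns grow to the right and rows downward; lengths in m; the calibration is good to about 2 mm. A picture is of the moment at which its call begins. calibration takes no time and is no camera call.
- r.sign_off(): hands the job in, once; it reports no verdict.
Trained networks look in the newest picture that a camera, given by its name, has taken for a name from the list of things; names that differ only in an ending like _2 or _b are one class to them, and where a whole thing is asked for, a point or a joint stands for the part that bears it (a point fixed in the world has none). Each returns a list of dicts, best first, with "conf" (0 to 1); they miss things now and then, are a little off and sometimes report something else, mostly with a low value. They report only what shows in the picture. A call takes as long as a camera call. They do not tell look-alikes from the thing itself.
- r.spot_in(target, camera): "xyz" ([x, y, z] in m, in world coordinates, good to about 4 mm: the middle of the surface that is visible of it).
The state is a dict: "time_s": time; "joints": joint angles; "joint_vel": joint speeds; "tau": joint torques, N m; "ee_pos": TCP position; "tool_rot": TCP orientation; "force": force on the tool from outside, world axes, zero at the start; "ft_torque": the same for the moment, N m; "opening": opening from 0.0 (shut) to 1.0 (fully open).
Only numpy, scipy, OpenCV 4.12 (cv2) and the standard library are available. Lean on these libraries where they do the work, as an engineer would, in place of code of your own. Each camera call takes 0.05 s, during which the arm holds its last target.

## Task

Hang the small steel dip basket inside the grey plastic tank: hook its bent lip fully down over the tank wall nearest the robot, to the right of the dark clamp-on keeper and well clear of the keeper's hold-down finger. Then, with the lip kept seated on the rim, slide the basket along the wall so that the end of its lip goes under the finger and butts against the end of the keeper's stop screw, press it there gently but steadily for about a second, and let go so that it stays hanging, fully home. Handle it gently (never more than 12 N on the keeper or 30 N on the tank), and leave the cup, the pipe coupling and the drill chuck alone.

Things in the scene. Friction and masses are not known exactly. Their poses are not given: they have to be found in the camera images.
- basket: loose perforated sheet-steel dip basket, about 0.25 kg, standing on the bench. Origin: centre of its underside; z up, y along its bent lip. Open box x -25..25, y -40..40, z 0..60 mm. Its back plate (x -25..-21) goes on up above the box (y -30..30) to the lip. Hung up, the box is inside the tank, its axes parallel to the tank's, and its origin is 29 mm above the bench
- grip (a point): centre of the black grip block on a thin stem above the lip, at (-23, 0, 125) mm in the basket frame, axes as the basket's; the block is 14 mm (x) by 30 mm (y) by 40 mm high (z 105..145)
- lip_end (a point): +y end of the basket's bent lip, at (-29, 30, 81) mm in the basket frame: middle of the channel, underside of the web. Lip, y -30..30: flat web x -37..-21, z 81..85, and outer leg x -37..-33 down to z 66, then flared outward to z 61 at x -40. The downward-open channel between leg and back plate is 8 mm wide (x -33..-25)
- tank: open dip tank of grey plastic, fixed, 140 (x) by 180 (y) by 110 mm high, walls 6 mm, floor 6 mm. Origin: centre of its underside; z up, x away from the robot (yaw within 0.15 rad). The near wall, on which the basket is hung, spans x -70..-64 and runs along y; its rim is 110 mm above the bench
- keeper: dark steel keeper clamped across the tank's near wall, rigid and fixed, its face 42 to 62 mm to the +y side of the tank's centre. Origin: in the plane of this face, which looks to -y (right, seen from the robot), at rim height, mid wall; axes as the tank's. Its block fills y 0..20, x -20..16 mm, up to 12 above the rim; cheeks go 22 down outside, 14 inside the wall. A rigid stop screw stands out of the face
- white_cup: bystander: empty white cup, 57 mm wide, 61 mm high; origin: centre of its underside
- coupling: bystander: grey pipe coupling lying on the bench, 35 x 62 x 35 mm; origin: centre of its underside
- chuck: bystander: dark drill chuck lying on the bench, 62 x 43 x 43 mm; origin: centre of its underside
- finger (a point): tip of the keeper's hold-down finger, at (-2, -24, 9.5) mm in the keeper frame. It reaches over the rim (x -16..12, y -24..0) 7 to 12 mm above it; the seated lip's 4 mm web passes below with 3 mm to spare. Hidden under it the 10 mm stop screw stands out of the face, its end 1 to 15 mm out (set differently each time, not measured: to be felt), level with the lip's outer leg, outside the wall
Not all that is in view belongs to the job. Of the things shaped like the basket, the steel one is meant.

How it is judged:
By the outcome, as a careful person would: the job done as asked, in the order asked, and still so for the second after the job is handed in, with the robot touching nothing.
It also fails if it takes over 72 s, if anything falls off the work surface, if the arm or the gripper's body presses on something with over 40 N, if the wrist force passes 120 N, or if a joint passes its speed limit or range.

## Working session

There is one attempt and no reset: what is moved stays moved. The work goes in short steps, Python scripts to look and compute and a tool call to move; the robot and the scene stay as the last step left them, time stands still between calls to the robot, and variables do not carry over. Pictures are saved under pics/ and viewed, and the job is handed in when it is done.

Besides the shell and the picture viewer there is one more tool, called after ">>>" in YAML: its name, and indented under it one key for each argument. step_arm: Moves the arm, as the interface text tells. Its arguments: {"type":"object","properties":{"commands":{"type":"array"},"grip_force":{"type":"number"}},"required":["commands"]}

```bash
ls; mkdir -p pics
python3 - <<'E'
from bench import r
import cv2,numpy as np
s=r.get_state();print(s, r.grip_depth)
for c in("side","top"):
    im=r.camera(c);cv2.imwrite(f"pics/{c}0.png",im[:,:,::-1])
    k=r.calibration(c);print(c,np.round(k["K"],1).tolist(),np.round(k["world_from_camera"],3).tolist())
    for t in("basket","grip","lip_end","tank","keeper","finger","white_cup","coupling","chuck"):
        print(c,t,[(np.round(d["xyz"],3).tolist(),round(d["conf"],2)) for d in r.spot_in(t,c)])
print(r.get_state()["time_s"])
E
```

```text
pics
{'time_s': 0.0, 'joints': array([-1.34884922e+00,  2.64739306e-01,  1.60539666e+00, -4.15236720e-06,
        1.27369431e+00, -3.69122930e-02]), 'joint_vel': array([ 0.00050551,  0.00105273,  0.00174646, -0.000568  , -0.00014701,
       -0.00129442]), 'tau': array([ 6.87642932e-05, -5.15106118e+01, -3.67311037e+01, -1.08393942e-04,
        1.28610883e-02,  9.54598278e-06]), 'ee_pos': array([ 0.172611  , -0.65179099,  0.22995912]), 'tool_rot': array([-3.14151404e+00,  2.23624754e-03, -1.31193562e+00]), 'force': array([-1.12836075, -1.12494102, -0.30342544]), 'ft_torque': array([-0.01873293, -0.04133049,  0.0188586 ]), 'opening': 0.9973108508350857} 0.0187
side [[364.4, 0.0, 252.6], [0.0, 364.4, 188.5], [0.0, 0.0, 1.0]] [[0.962, -0.177, 0.209, 0.302], [-0.274, -0.604, 0.748, -0.449], [-0.007, -0.777, -0.629, 0.625], [0.0, 0.0, 0.0, 1.0]]
side basket [([0.289, 0.208, 0.051], 0.72), ([0.418, 0.293, 0.046], 0.67)]
side grip [([0.296, 0.206, 0.053], 0.95), ([0.42, 0.291, 0.047], 0.67), ([0.546, 0.376, 0.109], 0.3)]
side lip_end [([0.293, 0.204, 0.048], 0.88), ([0.42, 0.297, 0.043], 0.6
[... 320 characters left out ...]
], 0.73)]
top [[391.4, 0.0, 254.9], [0.0, 391.4, 186.4], [0.0, 0.0, 1.0]] [[0.005, -0.988, 0.156, 0.333], [-1.0, -0.007, -0.012, 0.2], [0.013, -0.156, -0.988, 0.945], [0.0, 0.0, 0.0, 1.0]]
top basket [([0.428, 0.305, 0.036], 0.69), ([0.289, 0.222, 0.014], 0.6)]
top grip [([0.432, 0.302, 0.038], 0.66), ([0.291, 0.226, 0.019], 0.57)]
top lip_end [([0.427, 0.305, 0.039], 0.89), ([0.291, 0.227, 0.017], 0.67), ([0.369, 0.096, 0.037], 0.25)]
top tank [([0.644, 0.305, 0.012], 0.85)]
top keeper [([0.551, 0.371, 0.121], 0.6)]
top finger [([0.56, 0.367, 0.121], 0.8)]
top white_cup [([0.303, 0.358, 0.017], 0.56)]
top coupling [([0.413, 0.004, 0.026], 0.82)]
top chuck [([0.371, 0.094, 0.038], 0.89)]
1.0
```

View pics/side0.png

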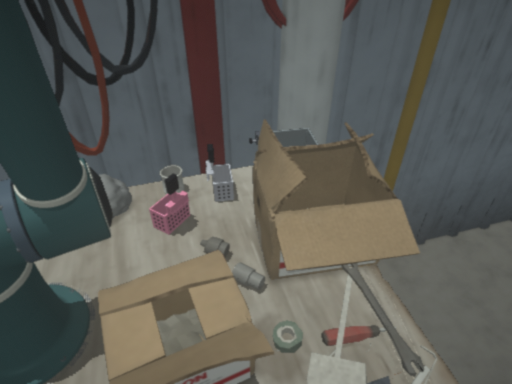

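View pics/top0.png

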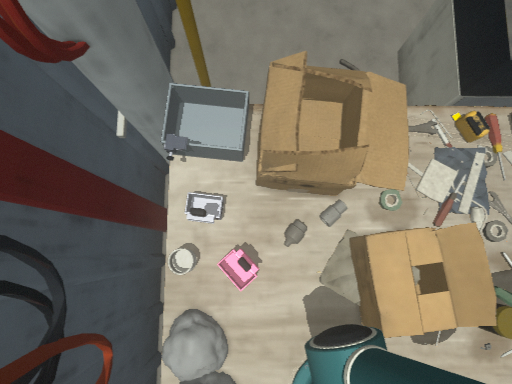

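The steel basket is at about (205,207) in the top view and (222,180) in the side view. The pink one at (240,268) is the look-alike. The tank is at (206,122) with the keeper at (177,147). A tall cardboard box stands to its right.

Run:
```python
import cv2
t=cv2.imread("pics/top0.png");s=cv2.imread("pics/side0.png")
cv2.imwrite("pics/z1.png",cv2.resize(t[75:225,155:260],None,fx=5.3,fy=5.3*0.75 if 0 else 4,interpolation=cv2.INTER_CUBIC))
cv2.imwrite("pics/z2.png",cv2.resize(t[180:235,175:235],None,fx=10,fy=10,interpolation=cv2.INTER_CUBIC))
cv2.imwrite("pics/z3.png",cv2.resize(s[115:215,195:330],None,fx=5.8,fy=5.8,interpolation=cv2.INTER_CUBIC))
```

```text
(no output)
```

View pics/z1.png

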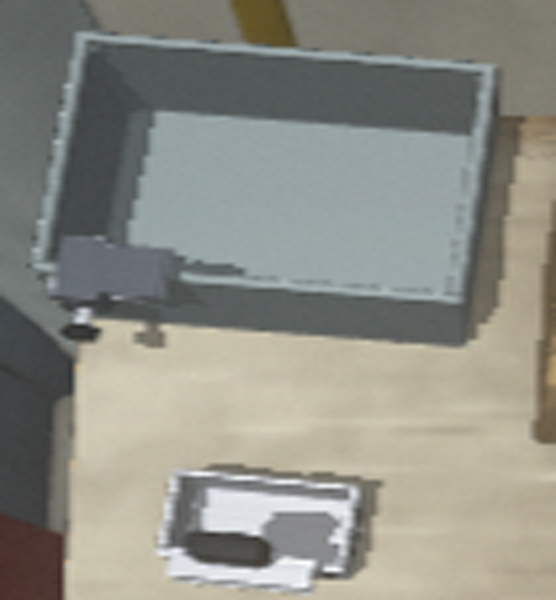

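View pics/z2.png

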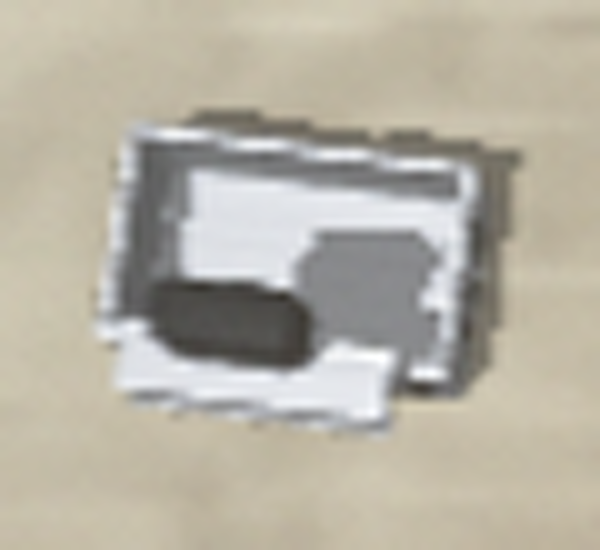

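View pics/z3.png

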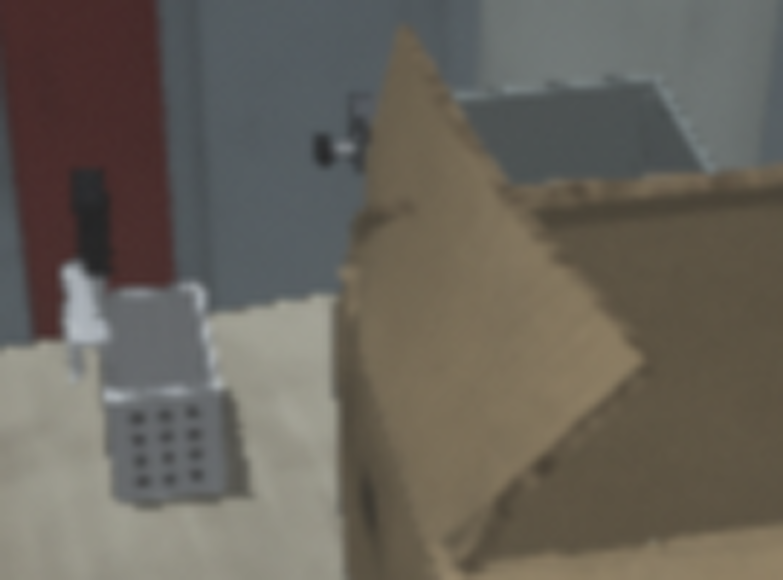

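```bash
cat > h.py <<'E'
from bench import r
import numpy as np,cv2
from scipy.optimize import least_squares
def proj(c,P):
    k=r.calibration(c);T=np.linalg.inv(k["world_from_camera"])
    q=(np.c_[P,np.ones(len(P))]@T.T)[:,:3]@k["K"].T
    return q[:,:2]/q[:,2:]
def place(p,L):
    x,y,yaw=p[:3];z=p[3] if len(p)>3 else 0
    c,s=np.cos(yaw),np.sin(yaw);L=np.asarray(L,float)/1000
    return np.c_[x+c*L[:,0]-s*L[:,1],y+s*L[:,0]+c*L[:,1],L[:,2]+z]
def backproj(c,uv,z):
    k=r.calibration(c);M=k["world_from_camera"]
    d=M[:3,:3]@np.linalg.inv(k["K"])@np.r_[uv,1];return M[:3,3]+d*(z-M[2,3])/d[2]
E
cat > fit.py <<'E'
from h import *
T=np.array([[70,90,110],[70,-90,110],[-70,-90,110],[-70,90,110.]])
uT=np.array([[80,33],[497,66],[463,300],[35,268]])/[5.3,4]+[155,75]
B=np.array([[25,40,60],[25,-40,60],[-37,30,85],[-37,-30,85],[-25,-40,60]])
uB=np.array([[130,126],[478,158],[113,388],[386,428],[453,388]])/10+[175,180]
out=[]
for L,u,x0 in((T,uT,[.64,.3,-.05]),(B,uB,[.43,.3,-.05])):
    s=least_squares(lambda p:(proj("top",place(p,L))-u).ravel(),x0)
    print(s.x, s.fun.reshape(-1,2).round(2).tolist());out.append(s.x)
np.save("fit.npy",out)
t,b=out
print("grip",place(b,[[-23,0,125]]),"keeper faces",place(t,[[-67,42,110],[-67,62,110]]))
def box(x0,x1,y0,y1,z0,z1):
    return [[x,y,z] for x in(x0,x1) for y in(y0,y1) for z in(z0,z1)]
S=[(t,box(-70,70,-90,90,0,110)),(t,box(-64,64,-84,84,6,110)),(b,box(-25,25,-40,40,0,60)),(b,box(-37,-21,-30,30,81,85)),(b,box(-30,-16,-15,15,105,145))]
for c in("top","side"):
    im=cv2.imread(f"pics/{c}0.png");f=6;im=cv2.resize(im,None,fx=f,fy=f,interpolation=cv2.INTER_CUBIC)
    for p,L in S:
        q=(proj(c,place(p,L))+.5)*f
        for i in range(8):
            for j in(1,2,4):
                if not i&j: cv2.line(im,tuple(map(int,q[i])),tuple(map(int,q[i|j])),(0,0,255),1)
    if c=="top": im=im[70*f:235*f,150*f:265*f]
    else: im=im[110*f:220*f,195*f:330*f]
    k=min(800/im.shape[1],600/im.shape[0]);cv2.imwrite(f"pics/o_{c}.png",cv2.resize(im,None,fx=k,fy=k))
E
python3 fit.py
```

```text
[ 0.62167019  0.29928663 -0.09594768] [[-0.41, -0.76], [0.58, -0.9], [0.39, 0.95], [-0.55, 0.6]]
[ 0.42860159  0.30430132 -0.1141966 ] [[-0.04, -0.25], [0.0, 0.77], [0.28, 0.31], [0.16, -0.39], [-0.42, -0.43]]
grip [[0.40575139 0.30692214 0.125     ]] keeper faces [[0.55900197 0.34751209 0.11      ]
 [0.56091799 0.3674201  0.11      ]]
```

View pics/o_top.png

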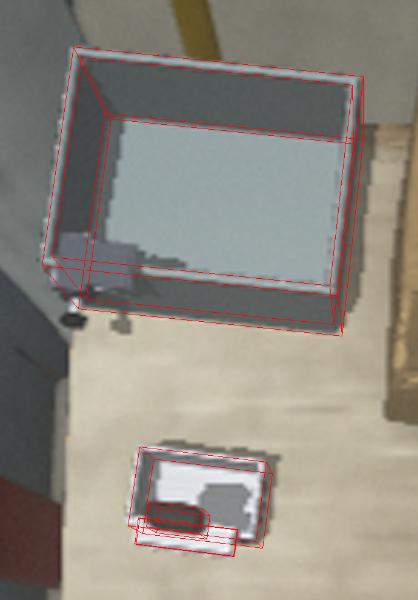

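View pics/o_side.png

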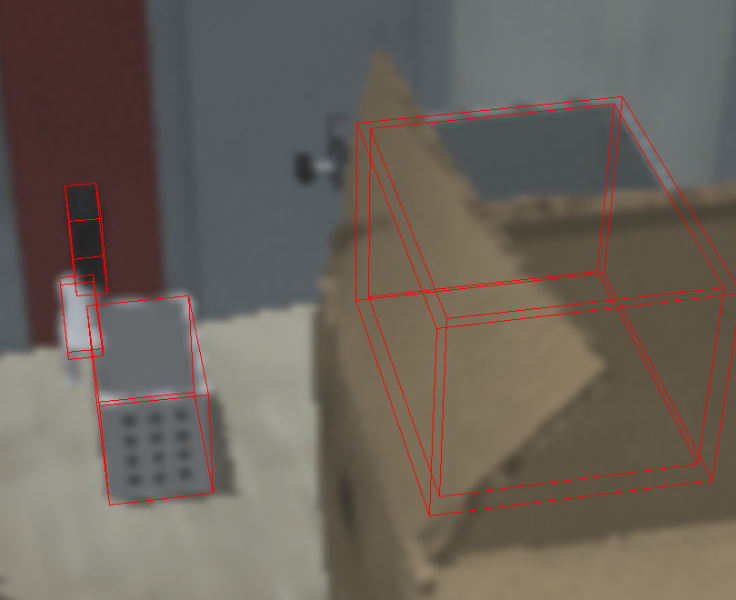

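Run:
```python
from h import *
M=r.calibration("side");C=M["world_from_camera"]
def ray(c,uv):
    M=r.calibration(c);W=M["world_from_camera"];return W[:3,3],W[:3,:3]@np.linalg.inv(M["K"])@np.r_[uv,1]
o,d=ray("side",(264.7,119.2))
for y in(.1,.15,.2,.25): print("bigflap",o+d*(y-o[1])/d[1])
for uv in((220,254),(270,352),(100,300)):
  for z in(.1,.2,.3): print("box2",uv,backproj("side",uv,z).round(3))
for uv in((352,235),(440,224),(496,325),(365,335),(258,188),(305,175),(305,52),(300,120)):
  for z in(.1,.2,.3): print("top",uv,backproj("top",uv,z).round(3))
t=cv2.imread("pics/top0.png")
a=t[76:160,155:255]
cv2.imwrite("pics/z4.png",cv2.resize(a[:42],None,fx=8,fy=8,interpolation=cv2.INTER_NEAREST))
cv2.imwrite("pics/z5.png",cv2.resize(a[42:],None,fx=8,fy=8,interpolation=cv2.INTER_NEAREST))
```

```text
bigflap [0.47896845 0.1        0.31463813]
bigflap [0.49503726 0.15       0.28643683]
bigflap [0.51110606 0.2        0.25823553]
bigflap [0.52717487 0.25       0.23003424]
box2 (220, 254) [0.364 0.004 0.1  ]
box2 (220, 254) [ 0.353 -0.082  0.2  ]
box2 (220, 254) [ 0.341 -0.169  0.3  ]
box2 (270, 352) [ 0.396 -0.2    0.1  ]
box2 (270, 352) [ 0.378 -0.248  0.2  ]
box2 (270, 352) [ 0.361 -0.295  0.3  ]
box2 (100, 300) [ 0.152 -0.038  0.1  ]
box2 (100, 300) [ 0.181 -0.116  0.2  ]
box2 (100, 300) [ 0.209 -0.195  0.3  ]
top (352, 235) [ 0.362 -0.02   0.1  ]
top (352, 235) [0.359 0.006 0.2  ]
top (352, 235) [0.355 0.032 0.3  ]
top (440, 224) [ 0.387 -0.212  0.1  ]
top (440, 224) [ 0.381 -0.164  0.2  ]
top (440, 224) [ 0.374 -0.115  0.3  ]
top (496, 325) [ 0.178 -0.315  0.1  ]
top (496, 325) [ 0.196 -0.254  0.2  ]
top (496, 325) [ 0.214 -0.193  0.3  ]
top (365, 335) [ 0.157 -0.04   0.1  ]
top (365, 335) [ 0.178 -0.012  0.2  ]
top (365, 335) [0.199 0.017 0.3  ]
top (258, 188) [0.463 0.182 0.1  ]
top (258, 188) [0.448 0.184 0.2  ]
top (258, 188) [0.432 0.187 0.3  ]
top (305, 175) [0.493 0.079 0.1  ]
top (305, 175) [0.474 0.093 0.2  ]
top (305, 175) [0.455 0.108 0.3  ]
top (305, 52) [0.782 0.075 0.1  ]
top (305, 52) [0.729 0.09  0.2  ]
top (305, 52) [0.676 0.104 0.3  ]
top (300, 120) [0.619 0.089 0.1  ]
top (300, 120) [0.585 0.102 0.2  ]
top (300, 120) [0.551 0.115 0.3  ]
```

View pics/z4.png

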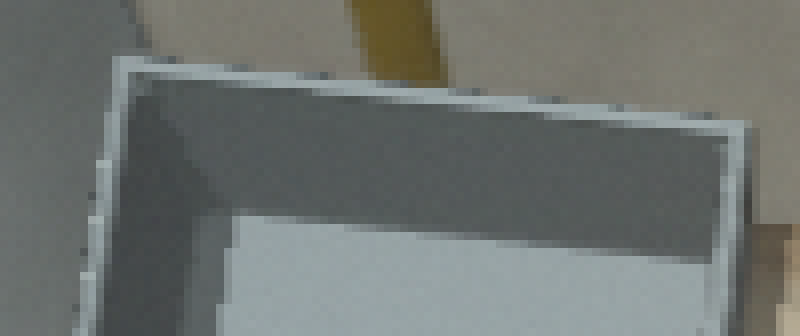

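View pics/z5.png

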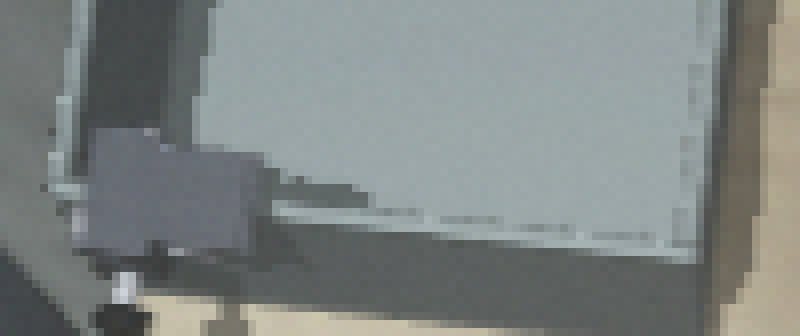

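Run:
```python
from h import *
T=np.array([[70,90,110],[70,-90,110],[-70,-90,110.]])
u=np.array([[168.9,82.6],[248.4,90.6],[242.25,150.4]])
def f(p):
    q=proj("top",place(p,T))-u
    a=proj("top",place(p,[[-70,-90,110],[-70,90,110]]));n=a[1]-a[0];n=np.array([-n[1],n[0]])/np.hypot(*n)
    return np.r_[q.ravel(),(np.array([188.9,144.6])-a[0])@n]
s=least_squares(f,[.62,.3,-.1]);print(s.x,s.fun.round(2))
for uv,z in(((248.4,90.6),.11),((242.25,150.4),.11),((168.9,82.6),.11)): print(backproj("top",uv,z).round(4))
# keeper: pixels of top right corner of finger & block
for uv in((155+262/8-.5,118+155/8-.5),(155+255/8-.5,118+252/8-.5),(155+92/8-.5,118+130/8-.5)):
    p=backproj("top",uv,.122);c,sn=np.cos(s.x[2]),np.sin(s.x[2]);d=p[:2]-s.x[:2];print("keeper tank-frame mm",1000*np.array([c*d[0]+sn*d[1]+.067,-sn*d[0]+c*d[1]]))
```

```text
[ 0.62240853  0.3008579  -0.09318583] [-0.   -0.34  0.18 -0.43 -0.12  0.12  0.61]
[0.6827 0.2051 0.11  ]
[0.5446 0.2175 0.11  ]
[0.6997 0.3839 0.11  ]
keeper tank-frame mm [12.11023913 30.88112695]
keeper tank-frame mm [-14.88473223  29.3732909 ]
keeper tank-frame mm [14.35544346 77.48724649]
```

```bash
cat > plan.py <<'E'
# usage: plan.py claw  x,y,z,yaw ...   from measured state; prints rows (5 per line)
import sys,json
from h import *
from scipy.spatial.transform import Rotation as R
def plan(wps,claw,p,yaw,step=38.,turn=.115):
    rows=[];p=np.array(p)
    for w in wps:
        w=np.array(w,float);D=w[:3]-p;dy=w[3]-yaw
        n=max(1,int(np.ceil(max(np.linalg.norm(D)*1000/step,abs(dy)/turn))))
        for i in range(n):
            tgt=w[:3]-D*(n-1-i)/n; ty=w[3]-dy*(n-1-i)/n
            d=(tgt-p)*1000;c,s=np.cos(yaw),np.sin(yaw)
            t=[round(c*d[0]+s*d[1],1),round(s*d[0]-c*d[1],1),round(-d[2],1)]
            wz=round(-(ty-yaw),3)
            rows.append(t+[0,0,wz,claw])
            p=p+np.array([c*t[0]+s*t[1],s*t[0]-c*t[1],-t[2]])/1000;yaw-=wz
    while len(rows)%5: rows.append([0,0,0,0,0,0,claw])
    return rows
if __name__=="__main__":
    st=r.get_state()
    rows=plan([list(map(float,a.split(","))) for a in sys.argv[2:]],float(sys.argv[1]),st["ee_pos"],st["tool_rot"][2])
    for i in range(0,len(rows),5): print(json.dumps([rows[i:i+5]]))
E
python3 plan.py -1 0.25,-0.6,.42,-1.1 0.5,-.4,.45,-.7 .62,0,.45,-.3 .5,.27,.4,-.11 .406,.307,.22,-.11
```

```text
[[[-5.2, -14.7, -31.4, 0, 0, -0.035, -1.0], [-4.6, -14.9, -31.5, 0, 0, -0.036, -1.0], [-4.1, -15.0, -31.4, 0, 0, -0.035, -1.0], [-3.6, -15.1, -31.5, 0, 0, -0.035, -1.0], [-3.1, -15.3, -31.4, 0, 0, -0.036, -1.0]]]
[[[-2.5, -15.4, -31.5, 0, 0, -0.035, -1.0], [-7.2, -34.8, -3.3, 0, 0, -0.044, -1.0], [-5.7, -35.2, -3.4, 0, 0, -0.045, -1.0], [-4.0, -35.3, -3.3, 0, 0, -0.044, -1.0], [-2.6, -35.5, -3.3, 0, 0, -0.045, -1.0]]]
[[[-0.9, -35.5, -3.4, 0, 0, -0.044, -1.0], [0.7, -35.6, -3.3, 0, 0, -0.045, -1.0], [2.2, -35.5, -3.3, 0, 0, -0.044, -1.0], [3.8, -35.4, -3.3, 0, 0, -0.045, -1.0], [5.4, -35.1, -3.4, 0, 0, -0.044, -1.0]]]
[[[-15.1, -34.8, 0.0, 0, 0, -0.036, -1.0], [-13.8, -35.4, 0.0, 0, 0, -0.037, -1.0], [-12.5, -35.9, 0.0, 0, 0, -0.036, -1.0], [-11.2, -36.2, 0.0, 0, 0, -0.036, -1.0], [-9.9, -36.7, 0.0, 0, 0, -0.037, -1.0]]]
[[[-8.5, -37.0, 0.0, 0, 0, -0.036, -1.0], [-7.2, -37.3, 0.0, 0, 0, -0.037, -1.0], [-5.8, -37.5, 0.0, 0, 0, -0.036, -1.0], [-4.5, -37.7, 0.0, 0, 0, -0.036, -1.0], [-3.1, -37.8, 0.0, 0, 0, -0.037, -1.0]]]
[[[-1.7, -38.0, 0.0, 0, 0, -0.036, -1.0], [-24.3, -27.8, 6.3, 0, 0, -0.024, -1.0], [-23.6, -28.4, 6.2, 0, 0, -0.023, -1.0], [-23.0, -28.9, 6.3, 0, 0, -0.024, -1.0], [-22.3, -29.5, 6.2, 0, 0, -0.024, -1.0]]]
[[[-21.5, -29.9, 6.3, 0, 0, -0.024, -1.0], [-20.8, -30.5, 6.2, 0, 0, -0.023, -1.0], [-20.1, -31.0, 6.3, 0, 0, -0.024, -1.0], [-19.4, -31.4, 6.2, 0, 0, -0.024, -1.0], [-16.3, -4.4, 30.0, 0, 0, 0.0, -1.0]]]
[[[-16.2, -4.4, 30.0, 0, 0, 0.0, -1.0], [-16.3, -4.4, 30.0, 0, 0, 0.0, -1.0], [-16.2, -4.5, 30.0, 0, 0, 0.0, -1.0], [-16.3, -4.4, 30.0, 0, 0, 0.0, -1.0], [-16.2, -4.4, 30.0, 0, 0, 0.0, -1.0]]]
```

>>> step_arm:
  commands:
    - [[-5, -15, -31.4, 0, 0, -0.035, -1], [-4.6, -15, -31.5, 0, 0, -0.036, -1], [-4, -15, -31.4, 0, 0, -0.035, -1], [-3.6, -15, -31.5, 0, 0, -0.035, -1], [-3, -15, -31.4, 0, 0, -0.036, -1]]

```text
time_s: 1.42
ee_pos: [0.2377, -0.6085, 0.39]
tool_rot: [-3.142, -0.0, -1.133]
force: [0.6, -0.7, -0.2]
opening: 1.001
```

>>> step_arm:
  commands:
    - [[-2.5, -15.4, -31.5, 0, 0, -0.035, -1], [-7.2, -34.8, -3.3, 0, 0, -0.044, -1], [-5.7, -35.2, -3.4, 0, 0, -0.045, -1], [-4, -35.3, -3.3, 0, 0, -0.044, -1], [-2.6, -35.5, -3.3, 0, 0, -0.045, -1]]

```text
time_s: 1.83
ee_pos: [0.3622, -0.5105, 0.434]
tool_rot: [3.142, -0.001, -0.92]
force: [0.5, -0.5, -0.7]
opening: 1.0
```

>>> step_arm:
  commands:
    - [[-0.9, -35.5, -3.4, 0, 0, -0.044, -1], [0.7, -35.6, -3.3, 0, 0, -0.045, -1], [2.2, -35.5, -3.3, 0, 0, -0.044, -1], [3.8, -35.4, -3.3, 0, 0, -0.045, -1], [5.4, -35.1, -3.4, 0, 0, -0.044, -1]]

```text
time_s: 2.25
ee_pos: [0.5013, -0.3991, 0.4503]
tool_rot: [3.142, -0.0, -0.698]
force: [0.2, -1.3, 0.4]
opening: 0.997
```

>>> step_arm:
  commands:
    - [[-15.1, -34.8, 0, 0, 0, -0.036, -1], [-13.8, -35.4, 0, 0, 0, -0.037, -1], [-12.5, -35.9, 0, 0, 0, -0.036, -1], [-11.2, -36.2, 0, 0, 0, -0.036, -1], [-9.9, -36.7, 0, 0, 0, -0.037, -1]]

```text
time_s: 2.67
ee_pos: [0.555, -0.2168, 0.4501]
tool_rot: [-3.142, -0.0, -0.516]
force: [1.2, -0.5, 0.7]
opening: 1.002
```

>>> step_arm:
  commands:
    - [[-8.5, -37, 0, 0, 0, -0.036, -1], [-7.2, -37.3, 0, 0, 0, -0.037, -1], [-5.8, -37.5, 0, 0, 0, -0.036, -1], [-4.5, -37.7, 0, 0, 0, -0.036, -1], [-3.1, -37.8, 0, 0, 0, -0.037, -1]]

```text
time_s: 3.08
ee_pos: [0.6094, -0.0349, 0.4502]
tool_rot: [-3.142, -0.001, -0.334]
force: [0.7, -0.4, -0.3]
opening: 0.999
```

>>> step_arm:
  commands:
    - [[-1.7, -38, 0, 0, 0, -0.036, -1], [-24.3, -27.8, 6.3, 0, 0, -0.024, -1], [-23.6, -28.4, 6.2, 0, 0, -0.023, -1], [-23, -28.9, 6.3, 0, 0, -0.024, -1], [-22.3, -29.5, 6.2, 0, 0, -0.024, -1]]

```text
time_s: 3.5
ee_pos: [0.5593, 0.1362, 0.4246]
tool_rot: [-3.141, -0.0, -0.204]
force: [0.0, -0.2, 0.3]
opening: 0.999
```

>>> step_arm:
  commands:
    - [[-21.5, -29.9, 6.3, 0, 0, -0.024, -1], [-20.8, -30.5, 6.2, 0, 0, -0.023, -1], [-20.1, -31, 6.3, 0, 0, -0.024, -1], [-19.4, -31.4, 6.2, 0, 0, -0.024, -1], [0, 0, 0, 0, 0, 0, -1]]

```text
time_s: 3.92
ee_pos: [0.4967, 0.2747, 0.3985]
tool_rot: [-3.14, 0.004, -0.103]
force: [0.6, -0.7, -0.5]
opening: 0.998
```

```bash
python3 plan.py -1 .406,.307,.2,-.112 .406,.307,.107,-.112
```

```text
[[[-15.6, -3.8, 33.1, 0, 0, 0.001, -1.0], [-15.6, -3.8, 33.1, 0, 0, 0.002, -1.0], [-15.6, -3.7, 33.0, 0, 0, 0.001, -1.0], [-15.6, -3.7, 33.1, 0, 0, 0.002, -1.0], [-15.6, -3.7, 33.1, 0, 0, 0.001, -1.0]]]
[[[-15.6, -3.7, 33.1, 0, 0, 0.002, -1.0], [-0.0, -0.0, 31.0, 0, 0, -0.0, -1.0], [-0.0, -0.0, 31.0, 0, 0, -0.0, -1.0], [-0.0, -0.0, 31.0, 0, 0, -0.0, -1.0], [0, 0, 0, 0, 0, 0, -1.0]]]
```

>>> step_arm:
  commands:
    - [[-15.6, -3.8, 33, 0, 0, 0.001, -1], [-15.6, -3.8, 33, 0, 0, 0.002, -1], [-15.6, -3.7, 33, 0, 0, 0.001, -1], [-15.6, -3.7, 33, 0, 0, 0.002, -1], [-15.6, -3.7, 33, 0, 0, 0.001, -1]]

```text
time_s: 4.33
ee_pos: [0.4242, 0.2968, 0.2339]
tool_rot: [-3.141, -0.001, -0.117]
force: [0.8, 0.9, -0.7]
opening: 0.997
```

>>> step_arm:
  commands:
    - [[-15.6, -3.7, 33, 0, 0, 0.002, -1], [0, 0, 10, 0, 0, 0, -1], [0, 0, 0, 0, 0, 0, -1], [0, 0, 0, 0, 0, 0, -1], [0, 0, 0, 0, 0, 0, -1]]

```text
time_s: 4.75
ee_pos: [0.4121, 0.3032, 0.1947]
tool_rot: [-3.139, -0.004, -0.12]
force: [0.7, -0.3, 1.0]
opening: 0.999
```

```bash
cat > look.py <<'E'
import sys
from h import *
n=sys.argv[1]
for c,(x0,x1,y0,y1) in(("top",(150,270,70,235)),("side",(195,330,90,215))):
    im=r.camera(c)[:,:,::-1];cv2.imwrite(f"pics/{c}_{n}_full.png",im);a=im[y0:y1,x0:x1]
    k=min(800/a.shape[1],600/a.shape[0]);cv2.imwrite(f"pics/{c}_{n}.png",cv2.resize(a,None,fx=k,fy=k,interpolation=cv2.INTER_CUBIC))
s=r.get_state();print(s["ee_pos"].round(4),s["tool_rot"].round(4),s["force"].round(2),s["time_s"])
E
python3 look.py a
```

```text
[0.4121 0.3032 0.1948] [-3.1385 -0.0039 -0.1198] [-0.16  0.58 -0.14] 4.85
```

View pics/top_a.png

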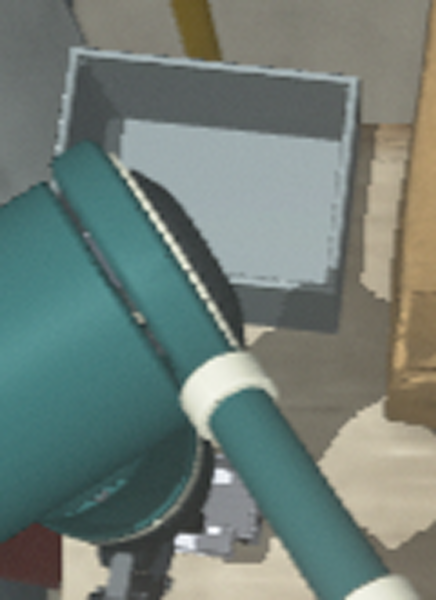

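View pics/side_a.png

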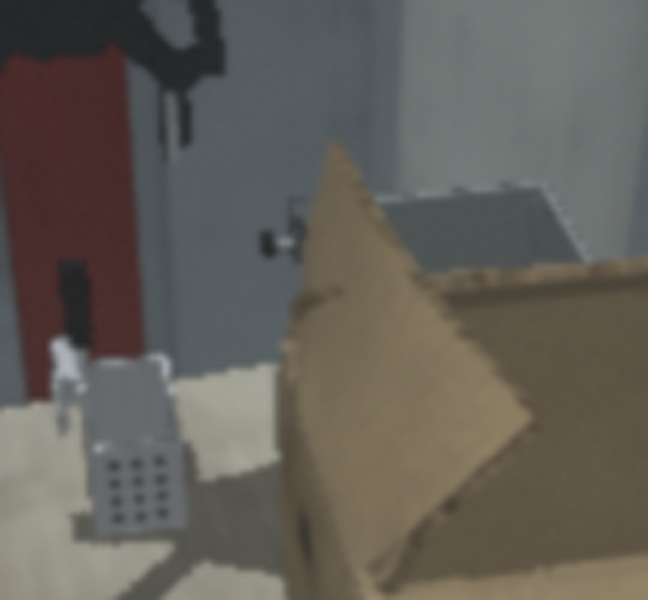

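```bash
python3 plan.py -1 .406,.307,.17,-.112 .406,.307,.107,-.112
```

```text
[[[-6.5, -3.0, 24.8, 0, 0, -0.008, -1.0], [-0.0, -0.0, 31.5, 0, 0, 0.0, -1.0], [-0.0, -0.0, 31.5, 0, 0, 0.0, -1.0], [0, 0, 0, 0, 0, 0, -1.0], [0, 0, 0, 0, 0, 0, -1.0]]]
```

>>> step_arm:
  commands:
    - [[-3.5, -1.5, 10, -0.003, -0.004, -0.008, -1], [-3, -1.5, 15, 0, 0, 0, -1], [0, 0, 21, 0, 0, 0, -1], [0, 0, 21, 0, 0, 0, -1], [0, 0, 20.7, 0, 0, 0, -1]]

```text
time_s: 5.27
ee_pos: [0.4039, 0.3064, 0.104]
tool_rot: [3.14, 0.003, -0.111]
force: [0.2, 1.2, 0.2]
opening: 1.003
```

>>> step_arm:
  commands:
    - [[0, 0, 0, 0, 0, 0, 0.2], [0, 0, 0, 0, 0, 0, 0.2], [0, 0, 0, 0, 0, 0, 0.2], [0, 0, 0, 0, 0, 0, 0.2], [0, 0, 0, 0, 0, 0, 0.2]]
  grip_force: 40

```text
time_s: 5.68
ee_pos: [0.4045, 0.3068, 0.1061]
tool_rot: [3.141, 0.002, -0.111]
force: [0.3, -0.4, 0.8]
opening: 0.401
```

```bash
python3 look.py b
```

```text
[0.4041 0.3065 0.1056] [ 3.1402e+00  2.2000e-03 -1.1100e-01] [-0.57 -0.18  0.25] 5.7833
```

View pics/side_b.png

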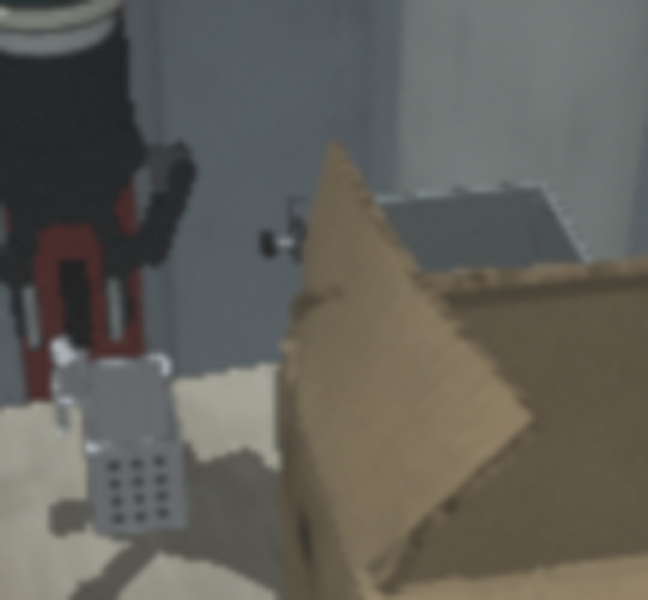

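The jaws straddle the block, which is centred between them at about (75,300). Now I close.

>>> step_arm:
  commands:
    - [[0, 0, 0, 0, 0, 0, 0.5], [0, 0, 0, 0, 0, 0, 0.6], [0, 0, 0, 0, 0, 0, 0.8], [0, 0, 0, 0, 0, 0, 1], [0, 0, 0, 0, 0, 0, 1]]
  grip_force: 40

```text
time_s: 6.2
ee_pos: [0.404, 0.3062, 0.105]
tool_rot: [3.139, 0.003, -0.111]
force: [0.9, -0.3, 3.2]
opening: 0.163
```

>>> step_arm:
  commands:
    - [[0, 0, 0, 0, 0, 0, 1], [0, 0, 0, 0, 0, 0, 1], [0, 0, 0, 0, 0, 0, 1], [0, 0, -3, 0, 0, 0, 1], [0, 0, -5, 0, 0, 0, 1]]
  grip_force: 60

```text
time_s: 6.62
ee_pos: [0.4016, 0.3051, 0.1109]
tool_rot: [3.136, 0.007, -0.111]
force: [-0.2, -0.8, -1.1]
opening: 0.158
```

```bash
python3 look.py c
```

```text
[0.4028 0.3059 0.1122] [ 3.1383  0.0049 -0.1111] [-0.14 -0.15 -1.89] 6.7167
```

View pics/side_c.png

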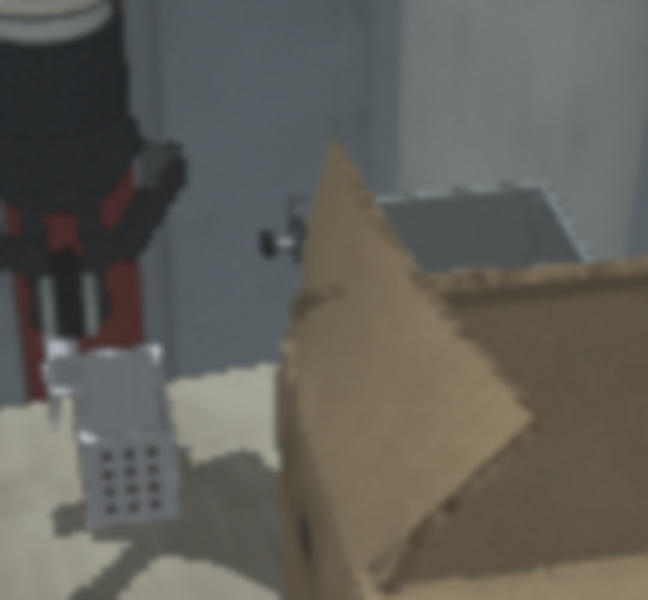

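```bash
cat > tk.py <<'E'
from h import *
t=np.array([.6224,.3009,-.0932])
def w(gx,gy): return place(t,[[gx,gy,0]])[0,:2].round(4).tolist()
def inv(p):
    c,s=np.cos(t[2]),np.sin(t[2]);d=np.array(p[:2])-t[:2];return (1000*np.array([c*d[0]+s*d[1],-s*d[0]+c*d[1]])).round(2)
if __name__=="__main__": 
    s=r.get_state();print(w(-54,-22),inv(s["ee_pos"]),s["ee_pos"].round(4),s["tool_rot"].round(4),s["force"].round(2),s["ft_torque"].round(2))
E
python3 tk.py; python3 plan.py 1 .403,.306,.258,-.1 .5666,.284,.258,-.0932
```

```text
[0.5666, 0.284] [-219.1   -15.49] [0.4028 0.3059 0.1122] [ 3.1383  0.0049 -0.1111] [-0.14 -0.15 -1.89] [-0.03 -0.01  0.03]
[[[0.0, -0.0, -36.4, 0, 0, -0.003, 1.0], [0.1, -0.1, -36.5, 0, 0, -0.003, 1.0], [0.0, -0.0, -36.4, 0, 0, -0.002, 1.0], [0.1, -0.0, -36.5, 0, 0, -0.003, 1.0], [33.0, 1.1, 0.0, 0, 0, -0.001, 1.0]]]
[[[33.0, 1.1, 0.0, 0, 0, -0.002, 1.0], [33.0, 1.2, 0.0, 0, 0, -0.001, 1.0], [33.0, 1.3, 0.0, 0, 0, -0.001, 1.0], [32.9, 1.2, 0.0, 0, 0, -0.002, 1.0], [0, 0, 0, 0, 0, 0, 1.0]]]
```

Moving gently.

>>> step_arm:
  commands:
    - [[0, 0, -15, 0, 0, -0.003, 1], [0, 0, -32, 0, 0, -0.003, 1], [0, 0, -36, 0, 0, -0.002, 1], [0, 0, -36, 0, 0, -0.003, 1], [0, 0, -27, 0, 0, 0, 1]]

```text
time_s: 7.13
ee_pos: [0.404, 0.3066, 0.2608]
tool_rot: [3.14, 0.003, -0.1]
force: [0.6, 0.0, -1.2]
opening: 0.153
```

>>> step_arm:
  commands:
    - [[13, 0.4, 0, 0, 0, -0.001, 1], [27, 1, 0, 0, 0, -0.002, 1], [30, 1.2, 0, 0, 0, -0.001, 1], [30, 1.2, 0, 0, 0, -0.001, 1], [30, 1.2, 0, 0, 0, -0.002, 1]]

```text
time_s: 7.55
ee_pos: [0.5335, 0.2881, 0.2559]
tool_rot: [3.138, 0.006, -0.093]
force: [0.0, 1.6, -2.3]
opening: 0.157
```

>>> step_arm:
  commands:
    - [[20, 0.6, 0, 0, 0, 0, 1], [10, 0.4, 0, 0, 0, 0, 1], [5, 0, 0, 0, 0, 0, 1], [0, 0, 0, 0, 0, 0, 1], [0, 0, 0, 0, 0, 0, 1]]

```text
time_s: 7.97
ee_pos: [0.5665, 0.2845, 0.2568]
tool_rot: [3.138, 0.006, -0.093]
force: [-0.3, -0.6, -1.4]
opening: 0.158
```

```bash
python3 look.py d; python3 tk.py
```

```text
[0.5663 0.2848 0.2575] [ 3.1386  0.005  -0.0922] [-0.13 -0.29 -1.37] 8.0667
[0.5666, 0.284] [-54.32 -21.23] [0.5663 0.2848 0.2575] [ 3.1386  0.005  -0.0922] [-0.13 -0.29 -1.37] [ 0.02  0.   -0.03]
```

View pics/side_d.png

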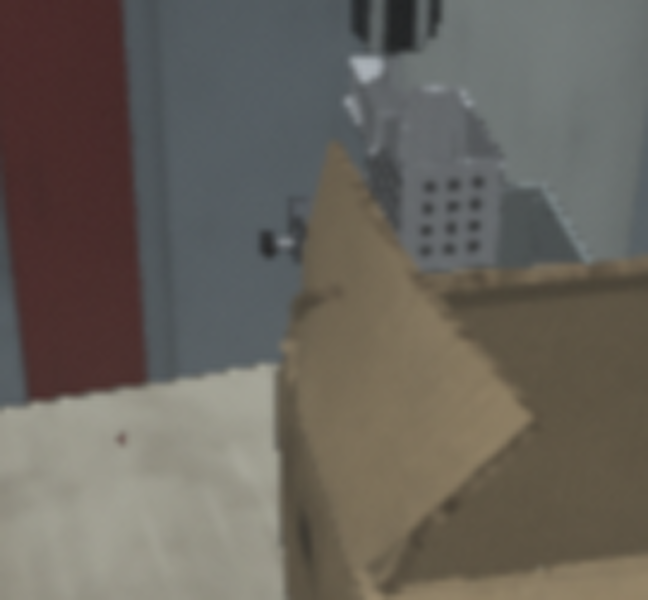

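View pics/top_d.png

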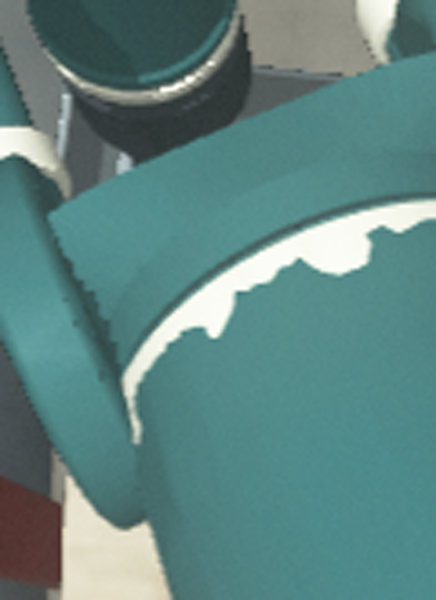

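```bash
cat > ov.py <<'E'
import sys
from h import *
from tk import t
n=sys.argv[1]; gz=float(sys.argv[2])
s=r.get_state();p=s["ee_pos"];yaw=s["tool_rot"][2]
c_,s_=np.cos(yaw),np.sin(yaw)
b=np.array([p[0]+.023*c_,p[1]+.023*s_,yaw,p[2]-gz])
def box(x0,x1,y0,y1,z0,z1): return [[x,y,z] for x in(x0,x1) for y in(y0,y1) for z in(z0,z1)]
S=[(b,box(-25,25,-40,40,0,60)),(b,box(-37,-21,-30,30,81,85)),(t,box(-70,70,-90,90,0,110)),(t,box(-83,-55,32,56,117,122))]
im=cv2.imread(f"pics/side_{n}_full.png");f=6;im=cv2.resize(im,None,fx=f,fy=f,interpolation=cv2.INTER_CUBIC)
for pp,L in S:
    q=(proj("side",place(pp,L))+.5)*f
    for i in range(8):
        for j in(1,2,4):
            if not i&j: cv2.line(im,tuple(map(int,q[i])),tuple(map(int,q[i|j])),(0,0,255),1)
im=im[90*f:190*f,230*f:350*f]
cv2.imwrite(f"pics/ov_{n}.png",im)
E
python3 ov.py d .1055
```

```text
(no output)
```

View pics/ov_d.png

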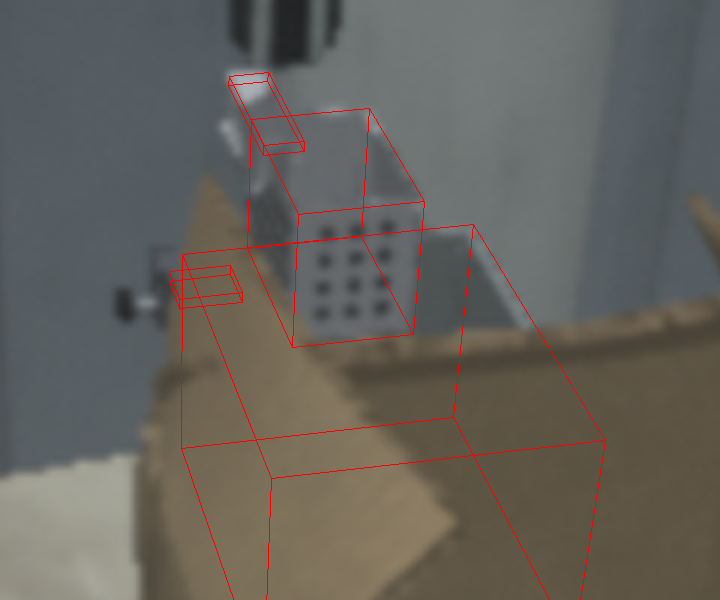

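>>> step_arm:
  commands:
    - [[0, 0, 8, 0, 0, 0, 1], [0, 0, 15, 0, 0, 0, 1], [0, 0, 15, 0, 0, 0, 1], [0, 0, 12, 0, 0, 0, 1], [0, 0, 0, 0, 0, 0, 1]]

```text
time_s: 8.48
ee_pos: [0.5647, 0.2837, 0.2038]
tool_rot: [3.136, 0.009, -0.092]
force: [-1.3, -0.8, -2.3]
opening: 0.154
```

>>> step_arm:
  commands:
    - [[0, 0, 10, 0, 0, 0, 1], [0, 0, 15, 0, 0, 0, 1], [0, 0, 14, 0, 0, 0, 1], [0, 0, 8, 0, 0, 0, 1], [0, 0, 0, 0, 0, 0, 1]]

```text
time_s: 8.9
ee_pos: [0.5655, 0.2836, 0.1578]
tool_rot: [3.136, 0.008, -0.093]
force: [-0.5, -0.3, -1.6]
opening: 0.155
```

```bash
python3 look.py e; python3 tk.py; python3 ov.py e .1055
```

```text
[0.567  0.2842 0.1603] [ 3.1383  0.0048 -0.0931] [ 0.28  0.27 -0.74] 9.0
[0.5666, 0.284] [-53.62 -21.78] [0.567  0.2842 0.1603] [ 3.1383  0.0048 -0.0931] [ 0.28  0.27 -0.74] [-0.03  0.04  0.03]
```

View pics/ov_e.png

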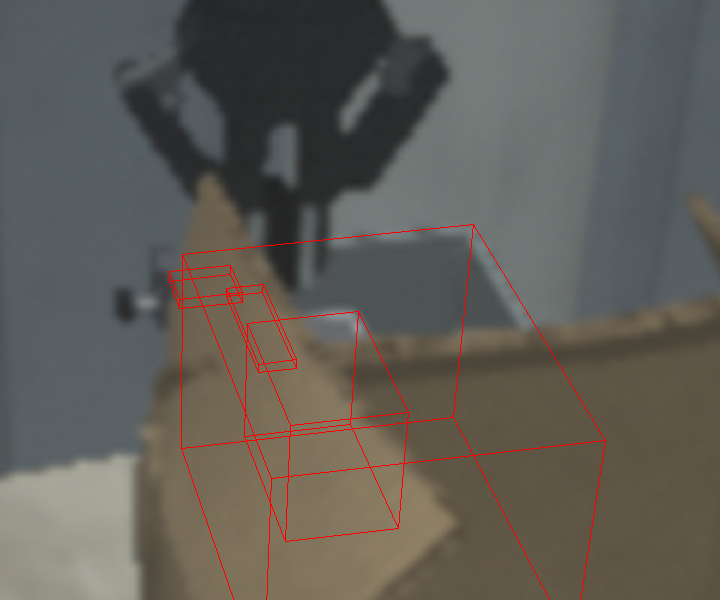

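>>> step_arm:
  commands:
    - [[-1, 0, 0, 0, 0, 0, 1], [-1, 0, 0, 0, 0, 0, 1], [-1, 0, 0, 0, 0, 0, 1], [-1, 0, 0, 0, 0, 0, 1], [-1, 0, 0, 0, 0, 0, 1]]

```text
time_s: 9.42
ee_pos: [0.5623, 0.2849, 0.1612]
tool_rot: [3.139, 0.003, -0.093]
force: [0.1, -0.3, -1.9]
opening: 0.162
```

>>> step_arm:
  commands:
    - [[-0.6, 0, 0, 0, 0, 0, 1], [-0.6, 0, 0, 0, 0, 0, 1], [-0.6, 0, 0, 0, 0, 0, 1], [0, 0, 0, 0, 0, 0, 1], [0, 0, 0, 0, 0, 0, 1]]

```text
time_s: 9.83
ee_pos: [0.5604, 0.2849, 0.1606]
tool_rot: [3.139, 0.004, -0.093]
force: [-0.9, -0.5, -1.4]
opening: 0.154
```

>>> step_arm:
  commands:
    - [[-0.6, 0, 0, 0, 0, 0, 1], [-0.6, 0, 0, 0, 0, 0, 1], [0, 0, 0, 0, 0, 0, 1], [0, 0, 0, 0, 0, 0, 1], [0, 0, 0, 0, 0, 0, 1]]

```text
time_s: 10.25
ee_pos: [0.5592, 0.285, 0.1607]
tool_rot: [3.139, 0.004, -0.093]
force: [0.9, -0.3, -1.8]
opening: 0.149
```

```bash
python3 tk.py
```

```text
[0.5666, 0.284] [-61.41 -21.67] [0.5592 0.285  0.1607] [ 3.1387  0.004  -0.093 ] [ 0.89 -0.28 -1.79] [-0.02 -0.02 -0.01]
```

>>> step_arm:
  commands:
    - [[-0.5, 0, 0, 0, 0, 0, 1], [-0.5, 0, 0, 0, 0, 0, 1], [0, 0, 0, 0, 0, 0, 1], [0, 0, 0, 0, 0, 0, 1], [0, 0, 0, 0, 0, 0, 1]]

```text
time_s: 10.67
ee_pos: [0.5584, 0.2851, 0.1607]
tool_rot: [3.139, 0.004, -0.093]
force: [1.0, 0.2, -2.7]
opening: 0.158
```

>>> step_arm:
  commands:
    - [[-0.5, 0, 0, 0, 0, 0, 1], [-0.5, 0, 0, 0, 0, 0, 1], [0, 0, 0, 0, 0, 0, 1], [0, 0, 0, 0, 0, 0, 1], [0, 0, 0, 0, 0, 0, 1]]

```text
time_s: 11.08
ee_pos: [0.558, 0.2852, 0.1608]
tool_rot: [3.139, 0.002, -0.093]
force: [5.2, -0.0, -3.8]
opening: 0.154
```

>>> step_arm:
  commands:
    - [[-0.5, 0, 0, 0, 0, 0, 1], [-0.5, 0, 0, 0, 0, 0, 1], [0, 0, 0, 0, 0, 0, 1], [0, 0, 0, 0, 0, 0, 1], [0, 0, 0, 0, 0, 0, 1]]

```text
time_s: 11.5
ee_pos: [0.5578, 0.2852, 0.1609]
tool_rot: [3.139, 0.001, -0.093]
force: [5.8, -0.4, -5.7]
opening: 0.155
```

>>> step_arm:
  commands:
    - [[1.5, 0, 0, 0, 0, 0, 1], [1.5, 0, 0, 0, 0, 0, 1], [0, 0, 0, 0, 0, 0, 1], [0, 0, 2, 0, 0, 0, 1], [0, 0, 2, 0, 0, 0, 1]]

```text
time_s: 11.92
ee_pos: [0.5585, 0.2851, 0.1565]
tool_rot: [3.139, 0.005, -0.093]
force: [0.9, 0.0, -1.5]
opening: 0.154
```

>>> step_arm:
  commands:
    - [[0, 0, 2, 0, 0, 0, 1], [0, 0, 2, 0, 0, 0, 1], [0, 0, 2, 0, 0, 0, 1], [0, 0, 0, 0, 0, 0, 1], [0, 0, 0, 0, 0, 0, 1]]

```text
time_s: 12.33
ee_pos: [0.5589, 0.2849, 0.1503]
tool_rot: [3.138, 0.005, -0.093]
force: [0.4, 0.3, -1.9]
opening: 0.153
```

>>> step_arm:
  commands:
    - [[0, 0, 1.5, 0, 0, 0, 1], [0, 0, 1.5, 0, 0, 0, 1], [0, 0, 1.5, 0, 0, 0, 1], [0, 0, 0, 0, 0, 0, 1], [0, 0, 0, 0, 0, 0, 1]]

```text
time_s: 12.75
ee_pos: [0.559, 0.2849, 0.146]
tool_rot: [3.138, 0.004, -0.093]
force: [-0.3, -0.1, -2.0]
opening: 0.155
```

>>> step_arm:
  commands:
    - [[0, 0, 1.5, 0, 0, 0, 1], [0, 0, 1.5, 0, 0, 0, 1], [0, 0, 1.5, 0, 0, 0, 1], [0, 0, 0, 0, 0, 0, 1], [0, 0, 0, 0, 0, 0, 1]]

```text
time_s: 13.17
ee_pos: [0.559, 0.2849, 0.1414]
tool_rot: [3.138, 0.004, -0.093]
force: [-0.3, 0.5, -2.1]
opening: 0.157
```

>>> step_arm:
  commands:
    - [[0, 0, 1, 0, 0, 0, 1], [0, 0, 1, 0, 0, 0, 1], [0, 0, 1, 0, 0, 0, 1], [0, 0, 0, 0, 0, 0, 1], [0, 0, 0, 0, 0, 0, 1]]

```text
time_s: 13.58
ee_pos: [0.559, 0.2849, 0.1385]
tool_rot: [3.139, 0.004, -0.093]
force: [0.7, -0.0, -2.6]
opening: 0.156
```

>>> step_arm:
  commands:
    - [[0, 0, 1, 0, 0, 0, 1], [0, 0, 1, 0, 0, 0, 1], [0, 0, 0.7, 0, 0, 0, 1], [0, 0, 0, 0, 0, 0, 1], [0, 0, 0, 0, 0, 0, 1]]

```text
time_s: 14.0
ee_pos: [0.559, 0.2849, 0.1359]
tool_rot: [3.139, 0.004, -0.093]
force: [-0.1, 0.2, -1.9]
opening: 0.154
```

>>> step_arm:
  commands:
    - [[0, 0, 0.6, 0, 0, 0, 1], [0, 0, 0.6, 0, 0, 0, 1], [0, 0, 0, 0, 0, 0, 1], [0, 0, 0, 0, 0, 0, 1], [0, 0, 0, 0, 0, 0, 1]]

```text
time_s: 14.42
ee_pos: [0.5591, 0.285, 0.1348]
tool_rot: [3.139, 0.004, -0.093]
force: [-1.0, -0.3, -1.6]
opening: 0.159
```

>>> step_arm:
  commands:
    - [[0, 0, 0.5, 0, 0, 0, 1], [0, 0, 0.5, 0, 0, 0, 1], [0, 0, 0, 0, 0, 0, 1], [0, 0, 0, 0, 0, 0, 1], [0, 0, 0, 0, 0, 0, 1]]

```text
time_s: 14.83
ee_pos: [0.5592, 0.285, 0.134]
tool_rot: [3.139, 0.004, -0.093]
force: [-0.8, -0.5, 0.0]
opening: 0.154
```

>>> step_arm:
  commands:
    - [[0, 0, 0.5, 0, 0, 0, 1], [0, 0, 0.5, 0, 0, 0, 1], [0, 0, 0, 0, 0, 0, 1], [0, 0, 0, 0, 0, 0, 1], [0, 0, 0, 0, 0, 0, 1]]

```text
time_s: 15.25
ee_pos: [0.5593, 0.285, 0.134]
tool_rot: [3.139, 0.004, -0.093]
force: [-1.7, -1.5, 4.7]
opening: 0.154
```

>>> step_arm:
  commands:
    - [[0, 0, -0.4, 0, 0, 0, 1], [0, -1, 0, 0, 0, 0, 1], [0, -1.5, 0, 0, 0, 0, 1], [0, -1.5, 0, 0, 0, 0, 1], [0, -1, 0, 0, 0, 0, 1]]

```text
time_s: 15.67
ee_pos: [0.5604, 0.2894, 0.134]
tool_rot: [3.138, 0.002, -0.093]
force: [-0.9, -4.7, 5.1]
opening: 0.158
```

```bash
python3 tk.py
```

```text
[0.5666, 0.284] [-60.7  -17.22] [0.5604 0.2894 0.134 ] [ 3.1379e+00  2.4000e-03 -9.2800e-02] [-0.94 -4.67  5.06] [-0.65  0.16  0.05]
```

>>> step_arm:
  commands:
    - [[0, 0, -0.4, 0, 0, 0, 1], [0, -1, 0, 0, 0, 0, 1], [0, -1.5, 0, 0, 0, 0, 1], [0, -1.5, 0, 0, 0, 0, 1], [0, -1, 0, 0, 0, 0, 1]]

```text
time_s: 16.08
ee_pos: [0.5605, 0.2948, 0.134]
tool_rot: [3.138, 0.003, -0.093]
force: [0.2, -4.7, 5.6]
opening: 0.159
```

>>> step_arm:
  commands:
    - [[0, -1, -0.2, 0, 0, 0, 1], [0, -1.5, 0, 0, 0, 0, 1], [0, -1.5, 0, 0, 0, 0, 1], [0, -1, 0, 0, 0, 0, 1], [0, 0, 0, 0, 0, 0, 1]]

```text
time_s: 16.5
ee_pos: [0.5607, 0.3001, 0.134]
tool_rot: [3.139, 0.004, -0.093]
force: [-0.4, -4.2, 5.4]
opening: 0.158
```

```bash
python3 tk.py
```

```text
[0.5666, 0.284] [-61.34  -6.54] [0.5607 0.3001 0.134 ] [ 3.1388  0.0036 -0.0929] [-0.39 -4.2   5.36] [-0.55  0.08  0.02]
```

>>> step_arm:
  commands:
    - [[0, 0, -0.6, 0, 0, 0, 1], [0, -1, 0, 0, 0, 0, 1], [0, -1.5, 0, 0, 0, 0, 1], [0, -1, 0, 0, 0, 0, 1], [0, 0, 0, 0, 0, 0, 1]]

```text
time_s: 16.92
ee_pos: [0.5606, 0.3037, 0.134]
tool_rot: [3.139, 0.005, -0.093]
force: [0.3, -2.2, 2.0]
opening: 0.159
```

```bash
python3 tk.py
```

```text
[0.5666, 0.284] [-61.8   -2.93] [0.5606 0.3037 0.134 ] [ 3.1388  0.0045 -0.0929] [ 0.27 -2.2   2.04] [-0.16  0.06 -0.05]
```

>>> step_arm:
  commands:
    - [[0.3, -1, 0, 0, 0, 0, 1], [0, -1.2, 0, 0, 0, 0, 1], [0, -1.2, 0, 0, 0, 0, 1], [0, -1, 0, 0, 0, 0, 1], [0, 0, 0, 0, 0, 0, 1]]

```text
time_s: 17.33
ee_pos: [0.5614, 0.3081, 0.134]
tool_rot: [3.139, 0.004, -0.093]
force: [0.5, -0.7, 0.9]
opening: 0.155
```

```bash
python3 tk.py
```

```text
[0.5666, 0.284] [-61.39   1.52] [0.5614 0.3081 0.134 ] [ 3.139   0.0043 -0.0929] [ 0.48 -0.74  0.93] [-0.06  0.02  0.03]
```

>>> step_arm:
  commands:
    - [[0, -0.7, 0, 0, 0, 0, 1], [0, -0.7, 0, 0, 0, 0, 1], [0, -0.6, 0, 0, 0, 0, 1], [0, 0, 0, 0, 0, 0, 1], [0, 0, 0, 0, 0, 0, 1]]

```text
time_s: 17.75
ee_pos: [0.5616, 0.3099, 0.134]
tool_rot: [3.139, 0.004, -0.093]
force: [0.2, 0.4, -1.1]
opening: 0.153
```

>>> step_arm:
  commands:
    - [[0, -0.7, 0, 0, 0, 0, 1], [0, -0.7, 0, 0, 0, 0, 1], [0, -0.6, 0, 0, 0, 0, 1], [0, 0, 0, 0, 0, 0, 1], [0, 0, 0, 0, 0, 0, 1]]

```text
time_s: 18.17
ee_pos: [0.5618, 0.3118, 0.1341]
tool_rot: [3.139, 0.004, -0.093]
force: [0.9, 0.3, -1.6]
opening: 0.157
```

```bash
python3 tk.py;python3 look.py g; python3 ov.py g .105
```

```text
[0.5666, 0.284] [-61.38   5.24] [0.5618 0.3118 0.1341] [ 3.1388  0.0043 -0.0929] [ 0.89  0.29 -1.57] [ 0.03  0.07 -0.04]
[0.5618 0.3117 0.1341] [ 3.1386  0.0043 -0.093 ] [-0.06 -0.21 -2.17] 18.2667
```

View pics/ov_g.png

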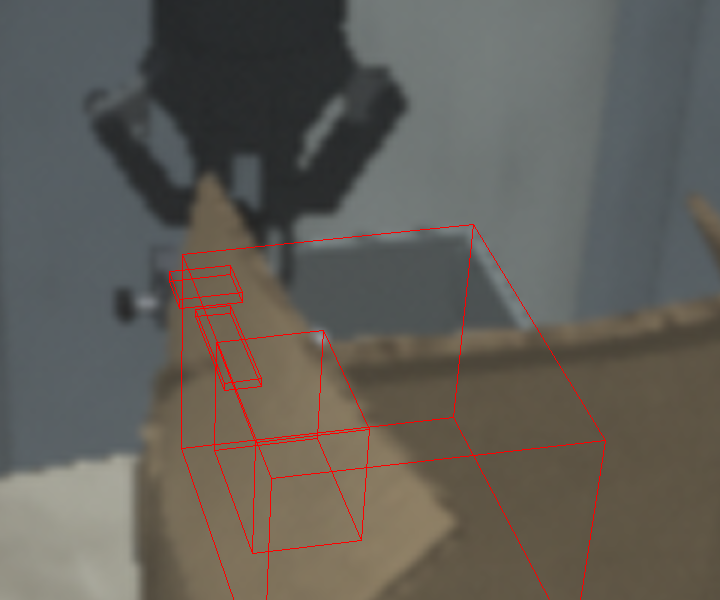

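>>> step_arm:
  commands:
    - [[0, 0, 0.5, 0, 0, 0, 1], [0, -0.5, 0, 0, 0, 0, 1], [0, -0.5, 0, 0, 0, 0, 1], [0, -0.5, 0, 0, 0, 0, 1], [0, 0, 0, 0, 0, 0, 1]]

```text
time_s: 18.68
ee_pos: [0.5623, 0.3132, 0.134]
tool_rot: [3.139, 0.004, -0.093]
force: [0.0, -1.3, 0.7]
opening: 0.155
```

>>> step_arm:
  commands:
    - [[0, -0.5, 0.2, 0, 0, 0, 1], [0, -0.5, 0, 0, 0, 0, 1], [0, -0.5, 0, 0, 0, 0, 1], [0, 0, 0, 0, 0, 0, 1], [0, 0, 0, 0, 0, 0, 1]]

```text
time_s: 19.1
ee_pos: [0.5625, 0.3147, 0.134]
tool_rot: [3.139, 0.003, -0.093]
force: [0.7, -2.4, 3.7]
opening: 0.157
```

>>> step_arm:
  commands:
    - [[0, -0.5, 0, 0, 0, 0, 1], [0, -0.5, 0, 0, 0, 0, 1], [0, -0.5, 0, 0, 0, 0, 1], [0, 0, 0, 0, 0, 0, 1], [0, 0, 0, 0, 0, 0, 1]]

```text
time_s: 19.52
ee_pos: [0.5627, 0.3162, 0.134]
tool_rot: [3.139, 0.003, -0.093]
force: [-0.1, -3.9, 4.1]
opening: 0.154
```

```bash
python3 tk.py
```

```text
[0.5666, 0.284] [-60.9    9.67] [0.5627 0.3162 0.134 ] [ 3.1388  0.0033 -0.093 ] [-0.1  -3.94  4.13] [-0.61  0.05  0.  ]
```

>>> step_arm:
  commands:
    - [[0, -0.5, -0.4, 0, 0, 0, 1], [0, -0.5, 0, 0, 0, 0, 1], [0, -0.5, 0, 0, 0, 0, 1], [0, 0, 0, 0, 0, 0, 1], [0, 0, 0, 0, 0, 0, 1]]

```text
time_s: 19.93
ee_pos: [0.5626, 0.3169, 0.1341]
tool_rot: [3.137, 0.004, -0.093]
force: [0.9, -5.7, 5.4]
opening: 0.161
```

>>> step_arm:
  commands:
    - [[0, -0.5, 0, 0, 0, 0, 1], [0, -0.5, 0, 0, 0, 0, 1], [0, -0.5, 0, 0, 0, 0, 1], [0, 0, 0, 0, 0, 0, 1], [0, 0, 0, 0, 0, 0, 1]]

```text
time_s: 20.35
ee_pos: [0.5627, 0.3172, 0.1342]
tool_rot: [3.135, 0.004, -0.092]
force: [-0.2, -8.3, 8.0]
opening: 0.156
```

>>> step_arm:
  commands:
    - [[0, -0.5, 0, 0, 0, 0, 1], [0, -0.5, 0, 0, 0, 0, 1], [0, -0.5, 0, 0, 0, 0, 1], [0, 0, 0, 0, 0, 0, 1], [0, 0, 0, 0, 0, 0, 1]]

```text
time_s: 20.77
ee_pos: [0.5627, 0.3174, 0.1342]
tool_rot: [3.133, 0.004, -0.092]
force: [-1.2, -13.1, 8.8]
opening: 0.159
```

>>> step_arm:
  commands:
    - [[0, 0.5, 0, 0, 0, 0, 1], [0, 0.5, -0.3, 0, 0, 0, 1], [0, 0, 0, 0, 0, 0, 1], [0, 0, 0, 0, 0, 0, 1], [0, 0, 0, 0, 0, 0, 1]]

```text
time_s: 21.18
ee_pos: [0.5627, 0.3173, 0.1342]
tool_rot: [3.134, 0.004, -0.093]
force: [0.6, -10.1, 6.2]
opening: 0.154
```

```bash
python3 tk.py
```

```text
[0.5666, 0.284] [-60.98  10.76] [0.5627 0.3173 0.1342] [ 3.1344  0.0043 -0.0925] [  0.57 -10.12   6.16] [-1.76  0.04  0.09]
```

>>> step_arm:
  commands:
    - [[0, 0.5, -0.3, 0, 0, 0, 1], [0, 0.5, 0, 0, 0, 0, 1], [0, 0, 0, 0, 0, 0, 1], [0, 0, 0, 0, 0, 0, 1], [0, 0, 0, 0, 0, 0, 1]]

```text
time_s: 21.6
ee_pos: [0.5626, 0.3172, 0.1342]
tool_rot: [3.136, 0.004, -0.093]
force: [1.7, -7.5, 3.5]
opening: 0.158
```

```bash
python3 tk.py
```

```text
[0.5666, 0.284] [-61.04  10.67] [0.5626 0.3172 0.1342] [ 3.1359  0.0041 -0.0927] [ 1.71 -7.5   3.54] [-1.27 -0.18  0.09]
```

>>> step_arm:
  commands:
    - [[0, 0, 0, 0, 0, 0, 1], [0, 0, 0, 0, 0, 0, 1], [0, 0, 0, 0, 0, 0, 1], [0, 0, 0, 0, 0, 0, 1], [0, 0, 0, 0, 0, 0, 1]]

```text
time_s: 22.02
ee_pos: [0.5626, 0.3172, 0.1342]
tool_rot: [3.136, 0.004, -0.093]
force: [1.1, -7.4, 3.3]
opening: 0.159
```

>>> step_arm:
  commands:
    - [[0, 0, 0, 0, 0, 0, 1], [0, 0, 0, 0, 0, 0, 1], [0, 0, 0, 0, 0, 0, 1], [0, 0, 0, 0, 0, 0, 1], [0, 0, 0, 0, 0, 0, 1]]

```text
time_s: 22.43
ee_pos: [0.5626, 0.3172, 0.1342]
tool_rot: [3.136, 0.004, -0.093]
force: [1.0, -7.1, 4.5]
opening: 0.152
```

>>> step_arm:
  commands:
    - [[0, 0, 0, 0, 0, 0, 1], [0, 0, 0, 0, 0, 0, 1], [0, 0, 0, 0, 0, 0, 1], [0, 0, 0, 0, 0, 0, 1], [0, 0, 0, 0, 0, 0, 1]]

```text
time_s: 22.85
ee_pos: [0.5626, 0.3172, 0.1341]
tool_rot: [3.136, 0.004, -0.093]
force: [0.8, -7.3, 3.4]
opening: 0.155
```

>>> step_arm:
  commands:
    - [[0, 0.4, 0, 0, 0, 0, 1], [0, 0.4, 0, 0, 0, 0, 1], [0, 0, 0, 0, 0, 0, 1], [0, 0, 0, 0, 0, 0, 1], [0, 0, 0, 0, 0, 0, 1]]

```text
time_s: 23.27
ee_pos: [0.5626, 0.317, 0.1341]
tool_rot: [3.137, 0.004, -0.093]
force: [1.2, -5.6, 2.9]
opening: 0.156
```

>>> step_arm:
  commands:
    - [[0, 0.4, 0, 0, 0, 0, 1], [0, 0.3, 0, 0, 0, 0, 1], [0, 0, 0, 0, 0, 0, 1], [0, 0, 0, 0, 0, 0, 1], [0, 0, 0, 0, 0, 0, 1]]
  grip_force: 20

```text
time_s: 23.68
ee_pos: [0.5624, 0.317, 0.1341]
tool_rot: [3.138, 0.004, -0.093]
force: [1.8, -3.7, -0.1]
opening: 0.158
```

>>> step_arm:
  commands:
    - [[0, 0, 0, 0, 0, 0, 0.6], [0, 0, 0, 0, 0, 0, 0.5], [0, 0, 0, 0, 0, 0, 0.4], [0, 0, 0, 0, 0, 0, 0.3], [0, 0, 0, 0, 0, 0, 0.3]]

```text
time_s: 24.1
ee_pos: [0.5622, 0.3177, 0.1346]
tool_rot: [3.139, 0.004, -0.093]
force: [-0.9, -1.1, 0.3]
opening: 0.352
```

```bash
python3 tk.py;python3 look.py h
```

```text
[0.5666, 0.284] [-61.55  11.12] [0.5622 0.3177 0.1346] [ 3.1392  0.0044 -0.0927] [-0.88 -1.14  0.3 ] [ 0.01 -0.02  0.04]
[0.5623 0.3175 0.1346] [ 3.1391  0.0042 -0.0928] [-0.57 -0.59  0.61] 24.2
```

View pics/side_h.png

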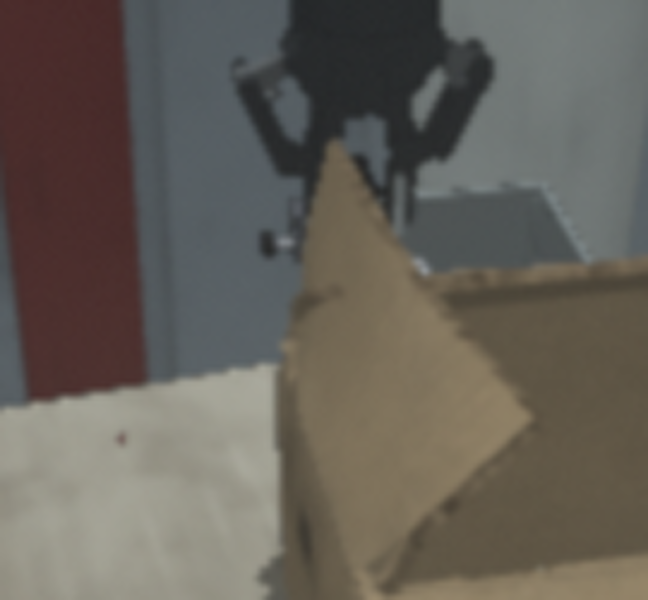

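>>> step_arm:
  commands:
    - [[0, 0, 0, 0, 0, 0, 0], [0, 0, -3, 0, 0, 0, 0], [0, 0, -10, 0, 0, 0, 0], [0, 0, -15, 0, 0, 0, 0], [0, 0, -15, 0, 0, 0, 0]]

```text
time_s: 24.62
ee_pos: [0.5623, 0.3172, 0.1783]
tool_rot: [3.138, 0.005, -0.093]
force: [0.4, -0.4, -0.0]
opening: 0.497
```

>>> step_arm:
  commands:
    - [[0, 0, -20, 0, 0, 0, 0], [0, 0, -25, 0, 0, 0, 0], [0, 0, -30, 0, 0, 0, 0], [0, 0, -30, 0, 0, 0, 0], [0, 0, -30, 0, 0, 0, 0]]

```text
time_s: 25.03
ee_pos: [0.563, 0.3176, 0.315]
tool_rot: [3.139, 0.003, -0.093]
force: [0.8, 0.5, -0.1]
opening: 0.503
```

>>> step_arm:
  commands:
    - [[-30, 10, -20, 0, 0, 0, 0], [-35, 15, -10, 0, 0, 0, 0], [-35, 15, 0, 0, 0, 0, 0], [-35, 15, 0, 0, 0, 0, 0], [-20, 10, 0, 0, 0, 0, 0]]

```text
time_s: 25.45
ee_pos: [0.4001, 0.2666, 0.3451]
tool_rot: [3.14, 0.003, -0.093]
force: [-0.3, 0.4, 0.2]
opening: 0.496
```

```bash
python3 look.py i
```

```text
[0.4003 0.2665 0.3454] [ 3.1403e+00  2.3000e-03 -9.2100e-02] [ 0.04  0.33 -0.61] 25.55
```

View pics/side_i.png

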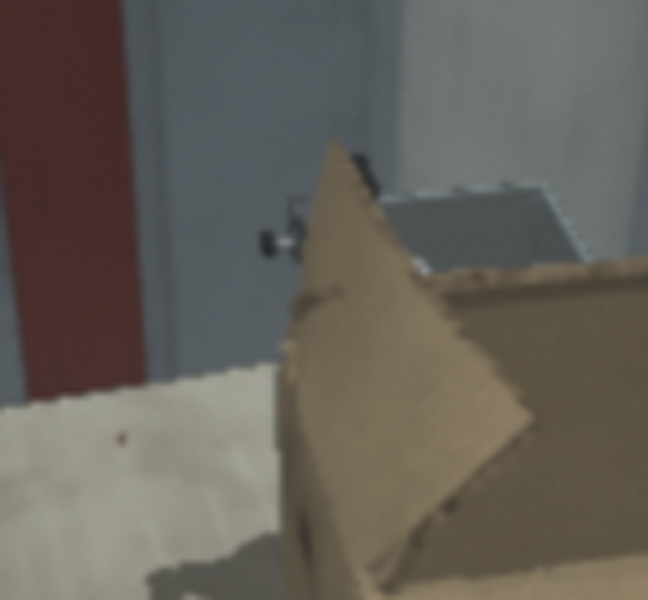

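View pics/top_i.png

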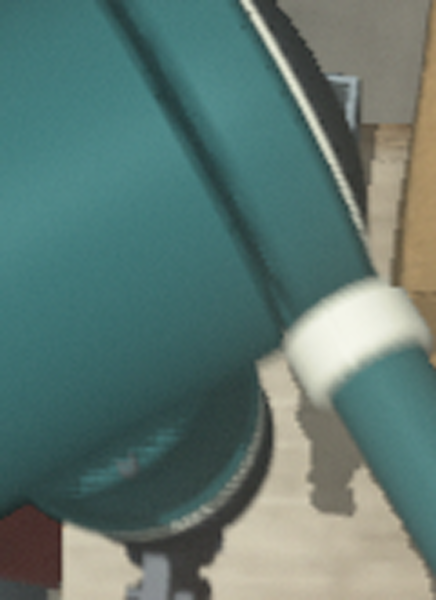

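```bash
python3 plan.py 0 .42,.2,.45,-.09 .5,-.15,.46,-.09
```

```text
[[[6.4, 16.1, -26.1, 0, 0, -0.001, 0.0], [6.5, 16.1, -26.2, 0, 0, -0.0, 0.0], [6.4, 16.1, -26.1, 0, 0, -0.001, 0.0], [6.4, 16.1, -26.2, 0, 0, -0.0, 0.0], [11.1, 34.1, -1.0, 0, 0, -0.0, 0.0]]]
[[[11.1, 34.2, -1.0, 0, 0, -0.0, 0.0], [11.1, 34.1, -1.0, 0, 0, -0.0, 0.0], [11.2, 34.2, -1.0, 0, 0, -0.0, 0.0], [11.1, 34.1, -1.0, 0, 0, -0.0, 0.0], [11.1, 34.2, -1.0, 0, 0, -0.0, 0.0]]]
[[[11.1, 34.1, -1.0, 0, 0, -0.0, 0.0], [11.1, 34.1, -1.0, 0, 0, -0.0, 0.0], [11.1, 34.2, -1.0, 0, 0, -0.0, 0.0], [11.2, 34.1, -1.0, 0, 0, -0.0, 0.0], [0, 0, 0, 0, 0, 0, 0.0]]]
```

>>> step_arm:
  commands:
    - [[6, 16, -26, 0, 0, 0, 0], [6, 16, -26, 0, 0, 0, 0], [6, 16, -26, 0, 0, 0, 0], [6, 16, -26, 0, 0, 0, 0], [11, 34, -1, 0, 0, 0, 0]]

```text
time_s: 25.97
ee_pos: [0.4312, 0.1684, 0.4554]
tool_rot: [-3.139, -0.005, -0.09]
force: [0.2, 1.0, 0.2]
opening: 0.497
```

>>> step_arm:
  commands:
    - [[11, 34, -1, 0, 0, 0, 0], [11, 34, -1, 0, 0, 0, 0], [11, 34, -1, 0, 0, 0, 0], [11, 34, -1, 0, 0, 0, 0], [11, 34, -1, 0, 0, 0, 0]]

```text
time_s: 26.38
ee_pos: [0.4689, -0.0095, 0.4549]
tool_rot: [3.139, 0.002, -0.093]
force: [-0.0, 0.2, -0.6]
opening: 0.503
```

>>> step_arm:
  commands:
    - [[11, 34, -1, 0, 0, 0, 0], [11, 34, -1, 0, 0, 0, 0], [11, 34, -1, 0, 0, 0, 0], [11, 34, -1, 0, 0, 0, 0], [0, 0, 0, 0, 0, 0, 0]]

```text
time_s: 26.8
ee_pos: [0.5006, -0.153, 0.4577]
tool_rot: [3.135, 0.004, -0.099]
force: [-0.9, 0.4, -0.6]
opening: 0.5
```

```bash
python3 look.py j
python3 - <<'E'
import cv2
a=cv2.imread("pics/top_j_full.png")[120:165,155:245]
cv2.imwrite("pics/zj.png",cv2.resize(a,None,fx=8,fy=8,interpolation=cv2.INTER_NEAREST))
E
```

```text
[ 0.4999 -0.1486  0.458 ] [ 3.1391  0.0044 -0.0962] [-0.53 -0.39 -0.01] 26.9
```

View pics/top_j.png

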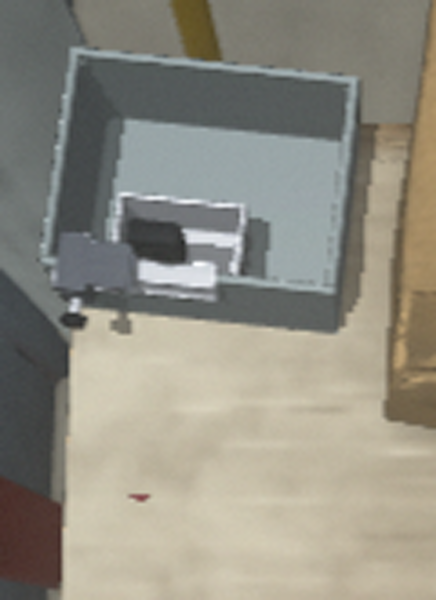

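View pics/zj.png

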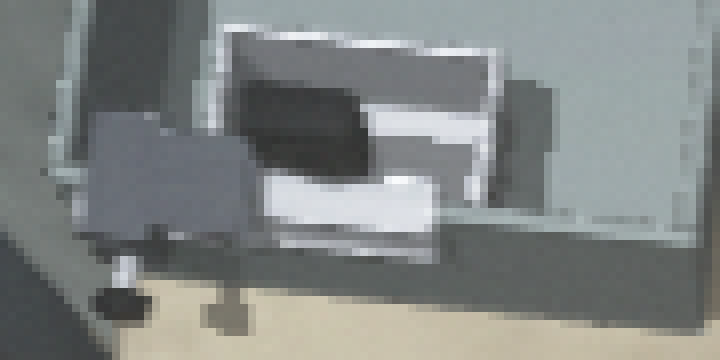

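Run:
```python
from tk import *
for n,u,z in(("lip -y end",(437,190),.114),("lip -y end b",(437,215),.114),("box far right rim",(500,48),.089),("box far left rim",(220,25),.089),("finger edge",(262,150),.122)):
    print(n,inv(backproj("top",(155+u[0]/8-.5,120+u[1]/8-.5),z)))
for n in("basket","lip_end","grip"):
    print(n,[(inv(d["xyz"]),np.round(d["xyz"],3).tolist(),round(d["conf"],2)) for d in r.spot_in(n,"top")])
```

```text
lip -y end [-62.1  -16.84]
lip -y end b [-69.08 -17.66]
box far right rim [-12.59 -26.41]
box far left rim [-14.01  53.18]
finger edge [-57.93  30.45]
basket [(array([-36.16,   8.67]), [0.587, 0.313, 0.087], 0.94), (array([-324.22, -108.34]), [0.29, 0.223, 0.011], 0.68)]
lip_end [(array([-40.26,   7.39]), [0.583, 0.312, 0.088], 0.89), (array([-324.1 , -109.64]), [0.29, 0.222, 0.016], 0.6)]
grip [(array([-35.55,   7.42]), [0.588, 0.312, 0.088], 0.77), (array([-322.09, -105.43]), [0.292, 0.226, 0.016], 0.55)]
```

```bash
python3 -c "
from bench import r
print(r.sign_off())"
```

```text
the job is handed in; nothing more can be done
None
```

The steel basket is hung on the near wall, slid home under the keeper's finger and released. I handed the job in at about 27 s of the 72 s allowed.

- **Hanging:** I lowered the basket into the tank about 20 mm to the right of the finger and felt for the wall with the back plate. The lip then seated at TCP z 0.134 m, where 0.1345 was expected.
- **Sliding:** The lip stayed on the rim along the wall, though once the tool carried nearly all the basket's weight for a moment, before I lowered it again. It stopped firmly with about 13 mm of the lip under the finger.
- **Pressing:** I held it against the stop screw for about 1.3 s at roughly 7 N (the tool's reading, rim friction included), eased off and let go.
- **Last checks:** In the final top view the basket hangs parallel to the tank at the expected position and depth. Its lip end is about 11 mm short of the keeper's face, which is within the screw's range. I did not touch the cup, coupling or chuck, and the arm was clear of everything.

**What was not clean:**
- **Force at the stop:** On first contact the sideways force at the tool peaked at 13 N, and I backed off at once. I estimate the keeper's share at 8–12 N after friction, but it was not measured separately, so its 12 N limit may have been reached.
- **Position:** The picture puts the basket about 2.5 mm further along the wall than the tool position implied, which suggests it sat slightly off centre in the grip.
- **View:** The contact with the screw is hidden under the finger, so I judged it by feel only.

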